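# Unclip the medicine box and hold its sprung lid open for a check

## Robot

A 7-joint arm with a two-finger parallel gripper is mounted at the origin on the work surface; the furniture and walls round the work are solid. World frame = base frame: x ahead of the robot, y to its left, z up, the work surface at z = 0. Lengths are in m, angles in rad, forces in N, time in s.
With the tool pointing down it reaches from about 0.4 to 0.85 m from the base axis. Payload 4.5 kg.
Tool frame: the origin (TCP) lies midway between the tips of the shut fingers; the grasp point (between the pads) lies r.grip_point_offset behind it (r.grip_point_offset is the distance from the TCP to the grasp point, in m); z points along the fingers, y is the line along which they close (so a half turn about z gives the same grasp; the last joint's range is limited). The gripper opens to 88 mm and grips with 3 to 60 N. Pads are 18 mm wide; open, the fingers measure 123 mm over their backs; the gripper's body (75 mm by 187 mm) begins 45 mm behind the grasp point.
Start: joints at [1.304, 0.689, -0.195, 1.565, 0.157, 0.902, -0.215], TCP at [0.185, -0.597, 0.239] pointing down, gripper open.
Joint ranges: [-3.01, 3.01], [-0.46, 2.08], [-1.47, 1.51], [0.13, 2.56], [-1, 4.14], [0.04, 2.09], [-2.66, 2.66]. Speed limits (rad/s): [2.57, 2.57, 3.14, 3.14, 3.14, 3.14, 3.14].

## Interface

Orientations are given as a unit quaternion [x, y, z, w].
In Python, from plant import r gives the robot as it stands.
- The arm moves only by the shell command python3 -m jog 'ROWS' [FORCE]. ROWS is JSON, a list of rows, each an object of numbers: "wx", "wy", "wz": the turn, a rotation vector about the world's x, y, z as a fraction of full scale; "dx", "dy", "dz": the shift along the world's x, y, z as a fraction of full scale; "hand": the closure, from 0 (fully open) to 1 (shut). In form: [{"wx": .., "wy": .., "wz": .., "dx": .., "dy": .., "dz": .., "hand": ..}, ...]. A call has 1 to 5 rows; each row shifts and turns the commanded pose from where the row before left it; what a row does not reach is not made up. Full scale, the value 1, is 0.25 m for a shift and 2 rad for a turn. A row lasts 1/12 s, in which the tool goes at most 41.7 mm and 7.16 degrees, less where a joint would pass 70% of its speed; a pose out of reach is approached as far as the arm can. A call with a number of a shift or a turn outside -1 to 1 is refused whole. A call with a gripper value outside its range is refused whole. The fingers move at their own pace and stop on an object; FORCE is the grip in N (left out, the last holds). Time passes only in rows, so rows that do not move let the fingers close. It gives the time, the measured TCP pose, the force, the opening and the grip force at its end, in the units of the state.
- r.get_state(): the state, without advancing time (a new reading comes with each control period).
- r.snapshot(name): name is "scene" or "top" or "wrist"; returns the picture (400x640x3 uint8, red, green, blue); there is no depth.
- r.camera_info(name): a dict with "mtx" (3x3 intrinsics, pixels), "R" (3x3) and "t" (3): a world point X has camera coordinates R X + t. Camera axes: x right, y down, z forward; pixel columns grow to the right and rows downward; lengths in m; the calibration is good to about 2 mm. A picture is of the moment at which its call begins: read the wrist's pose just before it. camera_info takes no time and is no camera call; for the wrist camera it gives the pose at the moment of the call.
- r.finish_job(): hands the job in; it is judged then, once.
Trained networks look in the newest picture that a camera, given by its name, has taken for a name from the list of things; names that differ only in an ending like _2 or _b are one class to them, and where a whole thing is asked for, a point or a joint stands for the part that bears it (a point fixed in the world has none). Each returns a list of dicts, best first, with "p" (0 to 1); they miss things now and then, are a little off and sometimes report something else, mostly with a low value. They report only what shows in the picture. A call takes as long as a camera call. They do not tell look-alikes from the thing itself.
- r.search_frame(camera, query): "bbox" ([left, top, right, bottom] in pixels, round what is visible of it).
- r.masks_of(camera, query): "region" (400x640 bool, what is visible of it) and "bbox" ([left, top, right, bottom] in pixels, round what is visible of it).
The state is a dict: "clock": time; "q": joint angles; "qd": joint speeds; "joint_torque": joint torques, N m; "tool_pos": TCP position; "eef_rot": TCP orientation; "contact_force": force on the tool from outside, world axes, zero at the start; "moment": the same for the moment, N m; "opening": opening from 0.0 (shut) to 1.0 (fully open); "finger_force": force on a finger pad.
Only numpy, scipy, OpenCV 4.12 (cv2) and the standard library are available. Lean on these libraries where they do the work, as an engineer would, in place of code of your own. Each camera call takes 0.05 s, during which the arm holds its last target. There are 200 camera calls.

## Task

The medicine box is pinned shut by an orange spring clip: squeeze the clip off the box's tabs and let it grip the top edge of the upright plate of the small parking stand, jaws down and astride the plate, near its middle. Then raise the box's self-closing lid and hold it still, open at 60 degrees from closed; finish while the gripper is still holding it there, because the lid falls shut if let go. Leave the other things on the table where they are.

Things in the scene. Friction and masses are not known exactly. Their poses are not given: they have to be found in the camera images.
- box: Fixed grey plastic box, 180 (x) x 220 (y) x 70 mm high, with a blue-rimmed clear lid on top (lid's top 77 mm above the table), vials and a carton inside. Origin: centre of its underside; its x axis points from the front (grab bar, tabs) to the back (hinge)
- box_tabs (a point): Middle of the top edge of two steel tabs standing face to face at the box's front edge, one fixed to the box, one to the lid; together 5 mm thick (box x), 36 mm wide (box y), tops 108 mm above the table, 31 mm above the lid's top. The clip starts astride them
- lid (a joint): Lid angle, rad: 0 closed, grows as it opens, stop at 1.75; 60 degrees is 1.047. Lid 0.25 kg or so; gravity and a hinge spring (together about 2 N at the grab bar) shut it from any angle
- lid_handle (a point): Middle of the lid's black grab bar: round, 9 mm thick, 70 mm long between two posts, parallel to the hinge (box y), centre line 32 mm above the lid's top. When closed it is 160 mm in front of the hinge axis, 38 mm above it, 108.5 mm above the table; it turns about the hinge with the lid. The lid's front edge is 20 mm in front of the bar
- lid_hinge (a point): Middle of the lid's hinge axis, which runs along the box y axis at the back rim, 70.5 mm above the table. Opening carries the bar up and towards the back
- clip: Loose orange spring clip with steel jaws, like a peg, 20 mm wide (y), about 50 g. Origin: on its pivot pin, which runs along y; +z points to the handles. Jaws reach 32 mm below the pivot, handles 40 mm above, splayed along x to 47 mm over their tops. Starts astride the box tabs: pivot 16 mm above their top edge, 124 mm above the table, clip x along box x
- clip_arm (a joint): Clip opening, rad: 0 closed (jaws 4.4 mm apart), about 0.03 on a 5 mm plate, 0.64 fully open. Squeeze the handles along clip x, best 22 mm above the pivot, with 20 to 30 N (spring about 12 N) to their stop: outer faces then parallel, 24 mm apart; jaws 25 mm apart at the tips, 16 mm at 18 mm below the pivot. Let go, they bite with some 6 N
- stand: Fixed parking stand: grey base plate 70 (x) x 80 (y) x 8 mm, with an upright aluminium plate 5 mm thick (x), 70 mm wide (y), its top edge 75 mm above the table; the two small gussets behind it (+x) reach only 28 mm above the table. Origin: centre of the underside, below the plate's middle
- stand_edge (a point): Middle of the top edge of the stand's upright plate; the edge runs along the stand's y axis. Set down well, the clip's pivot is 5 to 20 mm above this edge and within 30 mm of this point sideways
- label_roll: Bystander: roll of stickers lying flat, 67x70x30 mm, origin under its centre
- carton: Bystander: blue medicine carton lying flat, 88x50x22 mm, origin under its centre
- stamp: Bystander: rubber stamp with a black knob, 23x50x52 mm, origin under its centre
- vial_amber: Bystander: amber vial with a blue cap, 26 mm across, 53 mm tall, origin under its centre
- vial_clear: Bystander: pale vial with a red cap, 26 mm across, 53 mm tall, origin under its centre
Things that resemble listed ones, but are neither listed nor needed, are in the scene too. Of the things shaped like the clip, the orange one is meant.

How it is judged:
By the outcome, as a careful person would: the job done as asked, in the order asked, and still so for the second after the job is handed in, while the arm keeps its last pose, push and grip.
It also fails if it takes over 61 s, if anything falls off the work surface, if the arm or the gripper's body presses on something with over 40 N, if the wrist force passes 120 N, or if a joint passes its speed limit or range.

## Working session

There is one attempt and no reset: what is moved stays moved. The work goes in short steps, Python scripts to look and compute and a shell command to move; the robot and the scene stay as the last step left them, time stands still between calls to the robot, and variables do not carry over. Pictures are saved under pics/ and viewed, at most 11 in all, crops included, and the job is handed in when it is done.

```bash
mkdir -p pics; ls
cat > h.py <<'E'
import numpy as np, cv2
from plant import r
from scipy.spatial.transform import Rotation as Ro
def save(cam,name,crop=None,scale=1):
    im=r.snapshot(cam)[:,:,::-1].copy()
    if crop: im=im[crop[1]:crop[3],crop[0]:crop[2]]
    if scale!=1: im=cv2.resize(im,None,fx=scale,fy=scale,interpolation=cv2.INTER_CUBIC)
    cv2.imwrite('pics/'+name,im)
def proj(cam,X,info=None):
    c=info or r.camera_info(cam);K,R,t=[np.array(c[k]) for k in('mtx','R','t')]
    p=(np.atleast_2d(X)@R.T+t)@K.T; return p[:,:2]/p[:,2:]
def onplane(cam,uv,z,info=None):
    c=info or r.camera_info(cam);K,R,t=[np.array(c[k]) for k in('mtx','R','t')]
    C=-R.T@t; d=R.T@np.linalg.solve(K,np.array([uv[0],uv[1],1.])); return C+d*(z-C[2])/d[2]
E
python3 - <<'E'
from h import *
a=r.snapshot('scene')[:,:,::-1];b=r.snapshot('top')[:,:,::-1]
cv2.imwrite('pics/scene0.png',a);cv2.imwrite('pics/top0.png',b)
print({k:np.round(v,3).tolist() if not isinstance(v,dict) else v for k,v in r.get_state().items()}, r.grip_point_offset)
for cam in('scene','top'):
    c=r.camera_info(cam);print(cam,np.round(-np.array(c['R']).T@c['t'],3))
    for q in('box','clip','stand','lid','lid_handle','box_tabs'):
        try:print(q,[(np.round(d['bbox']).tolist(),round(d['p'],2)) for d in r.search_frame(cam,q)][:4])
        except Exception as e:print(q,e)
E
```

```text
pics
{'clock': 0.1, 'q': [1.304, 0.69, -0.195, 1.566, 0.157, 0.902, -0.215], 'qd': [-0.0, -0.002, -0.001, -0.002, 0.002, 0.0, -0.001], 'joint_torque': [-0.003, -52.85, -1.271, -15.384, -0.053, 0.002, 0.0], 'tool_pos': [0.185, -0.596, 0.238], 'eef_rot': [0.989, 0.15, -0.0, -0.001], 'contact_force': [-0.546, -0.086, 0.179], 'moment': [0.001, -0.01, 0.013], 'finger_force': 0.0, 'opening': 1.002} 0.0187
scene [-0.058 -0.894  0.728]
box [([273.0, 165.0, 377.0, 208.0], 0.92)]
clip []
stand []
lid [([276.0, 160.0, 301.0, 189.0], 0.8)]
lid_handle [([276.0, 161.0, 302.0, 189.0], 0.85)]
box_tabs [([273.0, 161.0, 382.0, 212.0], 0.77)]
top [ 0.339 -0.08   1.212]
box [([252.0, 130.0, 348.0, 221.0], 0.56), ([388.0, 214.0, 420.0, 247.0], 0.38)]
clip [([329.0, 192.0, 342.0, 218.0], 0.5), ([370.0, 263.0, 385.0, 283.0], 0.49)]
stand [([385.0, 215.0, 423.0, 248.0], 0.65)]
lid [([252.0, 138.0, 346.0, 219.0], 0.8)]
lid_handle [([254.0, 139.0, 347.0, 214.0], 0.95)]
box_tabs [([254.0, 134.0, 344.0, 222.0], 0.63)]
```

View pics/scene0.png

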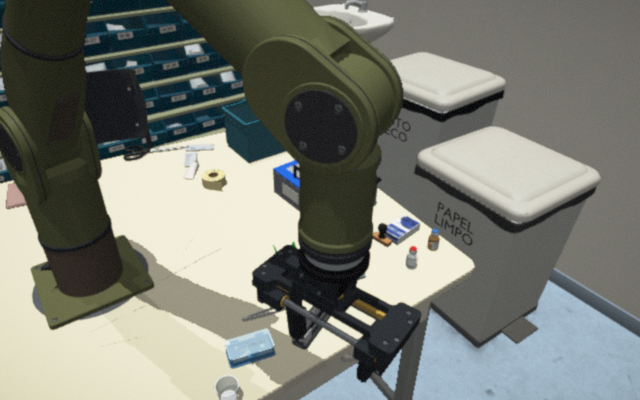

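Run:
```python
import cv2
im=cv2.imread('pics/top0.png')[110:310,230:450];cv2.imwrite('pics/top0c.png',cv2.resize(im,None,fx=3,fy=3,interpolation=cv2.INTER_CUBIC)[:600])
```

```text
(no output)
```

View pics/top0c.png

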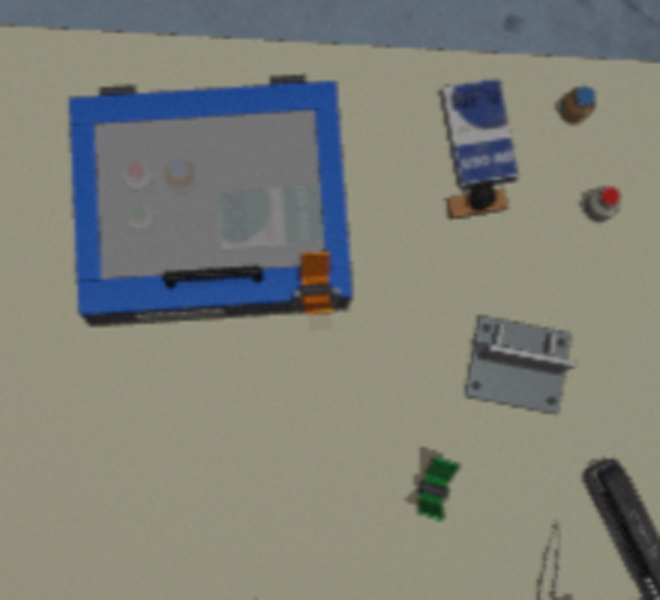

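The scene view shows the arm hiding most of the work. The top crop (3x, offset 230,110) shows the box with lid corners at about (70,97), (336,82), (350,298) and (80,312). The orange clip is at (316,283) on its front edge, the bar runs (165,278)-(262,272), and the stand's plate edge runs (490,348)-(573,366). The green clip at (433,490) is the look-alike.

Run:
```python
from h import *
f=lambda u,v,z:onplane('top',(u/3+230,v/3+110),z)
print(np.array(r.camera_info('top')['mtx'])[0,0])
for n,u,v,z in[('lid BL',70,97,.077),('lid BR',336,82,.077),('lid FR',350,298,.077),('lid FL',80,312,.077),('bar1',165,278,.1085),('bar2',262,272,.1085),('clip back',315,252,.164),('clip front',315,312,.164),('clip piv',317,290,.124),('edge1',490,348,.075),('edge2',573,366,.075),('base1',479,316,.008),('base2',571,330,.008),('base3',558,412,.008),('base4',467,396,.008)]:
    print(n,np.round(f(u,v,z),4))
print(r.camera_info('wrist')['mtx'][0][0], Ro.from_quat(r.get_state()['eef_rot']).as_matrix().round(2))
w=r.camera_info('wrist');print(-np.array(w['R']).T@w['t'],w['R'])
```

```text
479.7264447164624
lid BL [0.6796 0.0758 0.077 ]
lid BR [ 0.6878 -0.1417  0.077 ]
lid FR [ 0.5089 -0.1477  0.077 ]
lid FL [0.5022 0.0674 0.077 ]
bar1 [ 0.5229 -0.0026  0.1085]
bar2 [ 0.5261 -0.078   0.1085]
clip back [ 0.5309 -0.1176  0.164 ]
clip front [ 0.4861 -0.1164  0.164 ]
clip piv [ 0.5086 -0.1198  0.124 ]
edge1 [ 0.4668 -0.2577  0.075 ]
edge2 [ 0.451  -0.3229  0.075 ]
base1 [ 0.5016 -0.2602  0.008 ]
base2 [ 0.4881 -0.3372  0.008 ]
base3 [ 0.4194 -0.3225  0.008 ]
base4 [ 0.4344 -0.2471  0.008 ]
315.73855056005954 [[ 0.96  0.3   0.  ]
 [ 0.3  -0.96 -0.  ]
 [ 0.    0.   -1.  ]]
[ 0.25411315 -0.57721193  0.38406014] [[ 2.95561907e-01 -9.55323586e-01  7.09477129e-05]
 [-9.18654136e-01 -2.84196583e-01  2.74420993e-01]
 [-2.62140684e-01 -8.11735683e-02 -9.61609647e-01]]
```

```bash
R='x'
python3 -m jog '[{"dz":0.04,"hand":0},{"dx":0.08,"dy":0.12,"wz":0.04,"hand":0},{"dx":0.08,"dy":0.12,"wz":0.04,"hand":0},{"dx":0.08,"dy":0.12,"wz":0.04,"hand":0},{"dx":0.08,"dy":0.12,"wz":0.04,"hand":0}]' 25
python3 -m jog '[{"dx":0.08,"dy":0.12,"wz":0.04,"hand":0},{"dx":0.08,"dy":0.12,"wz":0.04,"hand":0},{"dx":0.08,"dy":0.12,"wz":0.04,"hand":0},{"dx":0.08,"dy":0.12,"wz":0.04,"hand":0}]'
python3 -m jog '[{"dx":0.08,"dy":0.12,"wz":0.04,"hand":0},{"dx":0.08,"dy":0.12,"wz":0.04,"hand":0},{"dx":0.08,"dy":0.12,"wz":0.04,"hand":0},{"dx":0.08,"dy":0.12,"wz":0.04,"hand":0}]'
python3 -m jog '[{"dx":0.08,"dy":0.12,"wz":0.04,"hand":0},{"dx":0.08,"dy":0.12,"wz":0.04,"hand":0},{"dx":0.08,"dy":0.12,"wz":0.04,"hand":0},{"dx":0.08,"dy":0.1,"wz":0.04,"hand":0},{"hand":0}]'
python3 - <<'E'
from h import *
s=r.get_state();print(s['tool_pos'],Ro.from_quat(s['eef_rot']).as_matrix().round(3),s['q'])
save('wrist','w1.png')
for q in('clip','lid_handle'):print(q,[(np.round(d['bbox']).tolist(),round(d['p'],2)) for d in r.search_frame('wrist',q)][:4])
b=np.array([.5245,-.04,.1085]);print('piv,bar exp',proj('wrist',[[.5085,-.118,.124],b,b+[0,.035,0],b-[0,.035,0]]).round())
E
```

```text
[ 0.18521723 -0.59694982  0.23876271] [[ 0.955  0.296  0.   ]
 [ 0.296 -0.955 -0.   ]
 [ 0.     0.    -1.   ]] [ 1.30378908  0.6890644  -0.19461065  1.5653094   0.15730758  0.90249452
 -0.21511515]
clip []
lid_handle []
piv,bar exp [[-466. -739.]
 [-590. -798.]
 [-679. -838.]
 [-504. -759.]]invalid input
invalid input
invalid input
invalid input
```

View pics/w1.png

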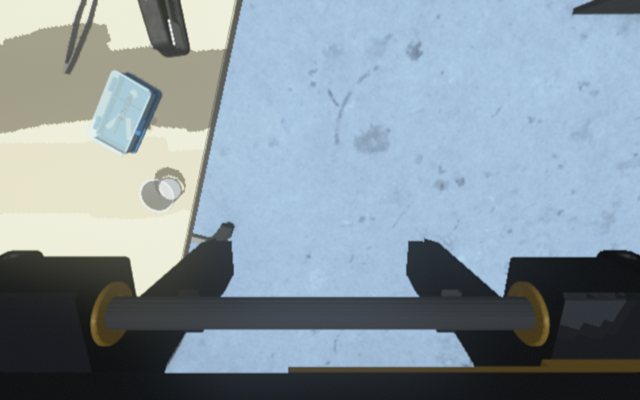

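The wrist view shows only the floor and table edge, with fingertips at about (230,245) and (410,245). The moves were refused, so each row probably needs every key.

```bash
python3 -m jog '[{"wx":0,"wy":0,"wz":0,"dx":0,"dy":0,"dz":0.04,"hand":0},{"wx":0,"wy":0,"wz":0.04,"dx":0.08,"dy":0.12,"dz":0,"hand":0},{"wx":0,"wy":0,"wz":0.04,"dx":0.08,"dy":0.12,"dz":0,"hand":0}]' 25
```

```text
clock: 1.1
tool_pos: [0.2242, -0.5384, 0.2497]
eef_rot: [0.974, 0.228, -0.0, 0.002]
contact_force: [1.2, -0.1, -0.2]
opening: 0.997
finger_force: 0.0
```

```bash
python3 -m jog '[{"wx":0,"wy":0,"wz":0.04,"dx":0.08,"dy":0.12,"dz":0,"hand":0},{"wx":0,"wy":0,"wz":0.04,"dx":0.08,"dy":0.12,"dz":0,"hand":0},{"wx":0,"wy":0,"wz":0.04,"dx":0.08,"dy":0.12,"dz":0,"hand":0},{"wx":0,"wy":0,"wz":0.04,"dx":0.08,"dy":0.12,"dz":0,"hand":0},{"wx":0,"wy":0,"wz":0.04,"dx":0.08,"dy":0.12,"dz":0,"hand":0}]' | head -2
python3 -m jog '[{"wx":0,"wy":0,"wz":0.04,"dx":0.08,"dy":0.12,"dz":0,"hand":0},{"wx":0,"wy":0,"wz":0.04,"dx":0.08,"dy":0.12,"dz":0,"hand":0},{"wx":0,"wy":0,"wz":0.04,"dx":0.08,"dy":0.12,"dz":0,"hand":0},{"wx":0,"wy":0,"wz":0.04,"dx":0.08,"dy":0.12,"dz":0,"hand":0},{"wx":0,"wy":0,"wz":0.04,"dx":0.08,"dy":0.12,"dz":0,"hand":0}]' | head -2
python3 -m jog '[{"wx":0,"wy":0,"wz":0.04,"dx":0.08,"dy":0.12,"dz":0,"hand":0},{"wx":0,"wy":0,"wz":0.04,"dx":0.08,"dy":0.12,"dz":0,"hand":0},{"wx":0,"wy":0,"wz":0.04,"dx":0.08,"dy":0.12,"dz":0,"hand":0},{"wx":0,"wy":0,"wz":0.05,"dx":0.08,"dy":0.12,"dz":0,"hand":0},{"wx":0,"wy":0,"wz":0,"dx":0,"dy":0,"dz":0,"hand":0}]'
python3 -m jog '[{"wx":0,"wy":0,"wz":0,"dx":0,"dy":0,"dz":0,"hand":0},{"wx":0,"wy":0,"wz":0,"dx":0,"dy":0,"dz":0,"hand":0}]' | tail -5
python3 - <<'E'
from h import *
s=r.get_state();print(s['tool_pos'],Ro.from_quat(s['eef_rot']).as_matrix().round(3),s['q'])
save('wrist','w2.png')
for q in('clip','lid_handle'):print(q,[(np.round(d['bbox']).tolist(),round(d['p'],2)) for d in r.search_frame('wrist',q)][:4])
b=np.array([.5245,-.04,.1085]);print('piv,bar exp',proj('wrist',[[.5085,-.118,.124],b,b+[0,.035,0],b-[0,.035,0]]).round())
E
```

```text
clock: 1.52
tool_pos: [0.3261, -0.3858, 0.2497]
clock: 1.93
tool_pos: [0.4263, -0.2358, 0.2497]
clock: 2.35
tool_pos: [0.5102, -0.1088, 0.2504]
eef_rot: [0.691, 0.723, 0.004, 0.001]
contact_force: [0.6, 0.8, 0.2]
opening: 1.003
finger_force: 0.0
tool_pos: [0.5049, -0.1178, 0.249]
eef_rot: [0.697, 0.717, -0.001, 0.0]
contact_force: [1.1, -0.0, -0.5]
opening: 1.0
finger_force: 0.0
[ 0.50491107 -0.11782083  0.24902485] [[-0.029  1.    -0.   ]
 [ 1.     0.029 -0.001]
 [-0.001 -0.    -1.   ]] [ 0.47528024  0.57480612 -0.53649135  1.86104869  0.39446144  0.8127586
 -0.23776567]
clip [([300.0, 180.0, 358.0, 221.0], 0.76), ([168.0, 234.0, 214.0, 264.0], 0.6)]
lid_handle []
piv,bar exp [[323. 193.]
 [344. 101.]
 [346.  57.]
 [342. 142.]]
```

View pics/w2.png

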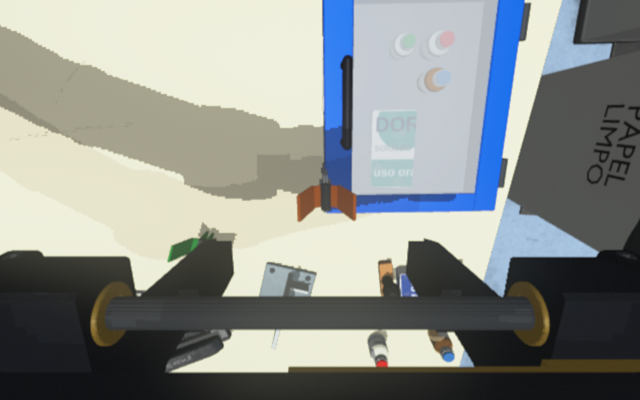

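The wrist view shows the orange clip astride the front edge, handles spanning columns 298-356 with the pivot near (325,195). The black bar runs (347,57)-(347,148). Both match my estimates to within a few pixels, so next I'll refine.

Run:
```python
from h import *
im=cv2.imread('pics/w2.png');hsv=cv2.cvtColor(im,cv2.COLOR_BGR2HSV)
o=((hsv[...,0]<16)&(hsv[...,1]>150)&(hsv[...,2]>80)); o[:170]=0;o[230:]=0;o[:,:290]=0;o[:,365:]=0
v,u=np.nonzero(o);print('orange',u.min(),u.max(),v.min(),v.max())
L=v[u<u.min()+3];Rr=v[u>u.max()-3];print('left rows',L.min(),L.max(),'right rows',Rr.min(),Rr.max())
c=r.camera_info('wrist')
a=[onplane('wrist',(u.min(),L.min()),.164),onplane('wrist',(u.min(),L.max()+1),.164),onplane('wrist',(u.max()+1,Rr.min()),.164),onplane('wrist',(u.max()+1,Rr.max()+1),.164)]
print(np.round(a,4),np.mean(a,0).round(4))
d=(im.max(2)<60);d[:50]=0;d[160:]=0;d[:,:335]=0;d[:,362:]=0
for rr in(65,80,100,120,135,142):
    x=np.nonzero(d[rr])[0]
    if len(x):print(rr,x.min(),x.max(),onplane('wrist',((x.min()+x.max()+1)/2,rr),.1085).round(4))
x=np.nonzero(d.sum(1)>3)[0];print('bar rows',x.min(),x.max(),onplane('wrist',(347,x.min()),.1085).round(4),onplane('wrist',(347,x.max()+1),.1085).round(4))
# stand base corners & vs box lid edges
for p in((324,5),(322.5,120),(326,211),(497,209)):print(p,onplane('wrist',p,.077).round(4))
```

```text
orange 298 355 186 219
left rows 195 219 right rows 195 218
[[ 0.4893 -0.1099  0.164 ]
 [ 0.4895 -0.1298  0.164 ]
 [ 0.533  -0.1087  0.164 ]
 [ 0.5341 -0.1278  0.164 ]] [ 0.5115 -0.1191  0.164 ]
65 341 351 [ 0.5255 -0.0111  0.1085]
80 343 351 [ 0.527  -0.0228  0.1085]
100 344 351 [ 0.5282 -0.0389  0.1085]
120 344 350 [ 0.5286 -0.0555  0.1085]
135 343 350 [ 0.5288 -0.0684  0.1085]
142 341 350 [ 0.5283 -0.0745  0.1085]
bar rows 56 148 [ 0.5256 -0.0041  0.1085] [ 0.5295 -0.0807  0.1085]
(324, 5) [0.5056 0.0417 0.077 ]
(322.5, 120) [ 0.5071 -0.0569  0.077 ]
(326, 211) [ 0.5134 -0.1495  0.077 ]
(497, 209) [ 0.693  -0.1426  0.077 ]
```

```bash
python3 -m jog '[{"wx":0,"wy":0,"wz":0.006,"dx":0.024,"dy":-0.004,"dz":-0.08,"hand":0},{"wx":0,"wy":0,"wz":0,"dx":0,"dy":0,"dz":-0.12,"hand":0},{"wx":0,"wy":0,"wz":0,"dx":0,"dy":0,"dz":-0.12,"hand":0},{"wx":0,"wy":0,"wz":0,"dx":0,"dy":0,"dz":-0.1,"hand":0},{"wx":0,"wy":0,"wz":0,"dx":0,"dy":0,"dz":-0.068,"hand":0}]'
python3 -m jog '[{"wx":0,"wy":0,"wz":0,"dx":0,"dy":0,"dz":0,"hand":0},{"wx":0,"wy":0,"wz":0,"dx":0,"dy":0,"dz":0,"hand":0},{"wx":0,"wy":0,"wz":0,"dx":0,"dy":0,"dz":0,"hand":0}]'
python3 - <<'E'
from h import *
save('wrist','w3.png')
s=r.get_state();print(s['tool_pos'],Ro.from_quat(s['eef_rot']).as_matrix().round(3)[:,1])
print(proj('wrist',s['tool_pos']))
im=cv2.imread('pics/w3.png');hsv=cv2.cvtColor(im,cv2.COLOR_BGR2HSV)
o=((hsv[...,0]<16)&(hsv[...,1]>150)&(hsv[...,2]>80)).astype(np.uint8)
n,l,st,ce=cv2.connectedComponentsWithStats(o);print([ (st[i].tolist()) for i in range(1,n) if st[i][4]>60])
E
```

```text
clock: 3.08
tool_pos: [0.5095, -0.1194, 0.1247]
eef_rot: [0.693, 0.721, -0.001, -0.001]
contact_force: [-0.1, 0.5, 0.8]
opening: 0.997
finger_force: 0.0
clock: 3.33
tool_pos: [0.5117, -0.1186, 0.1278]
eef_rot: [0.693, 0.721, 0.0, 0.001]
contact_force: [0.0, -0.4, -0.1]
opening: 1.004
finger_force: 0.0
[ 0.51201592 -0.11845569  0.12806478] [0.999 0.041 0.002]
[[316.77571956 255.56656217]]
[[260, 236, 48, 60, 1807], [325, 236, 47, 60, 1755]]
```

View pics/w3.png

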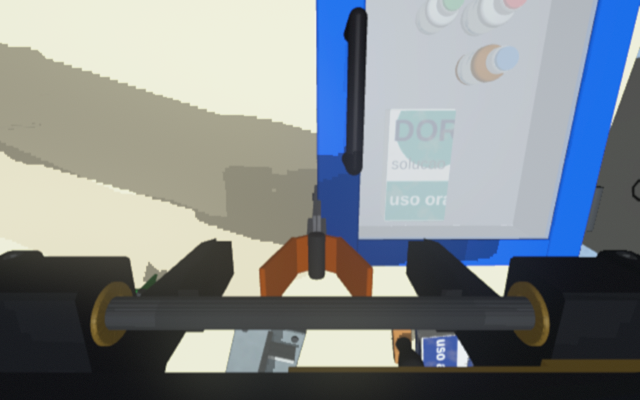

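The clip's handles span columns 260-372, centred at 316 between the fingertips (230/410), with the pivot at about (316,255). It is aligned, so I'll squeeze.

```bash
python3 -m jog '[{"wx":0,"wy":0,"wz":0,"dx":0,"dy":0,"dz":0,"hand":1},{"wx":0,"wy":0,"wz":0,"dx":0,"dy":0,"dz":0,"hand":1},{"wx":0,"wy":0,"wz":0,"dx":0,"dy":0,"dz":0,"hand":1},{"wx":0,"wy":0,"wz":0,"dx":0,"dy":0,"dz":0,"hand":1},{"wx":0,"wy":0,"wz":0,"dx":0,"dy":0,"dz":0,"hand":1}]' 27
python3 -m jog '[{"wx":0,"wy":0,"wz":0,"dx":0,"dy":0,"dz":0,"hand":1},{"wx":0,"wy":0,"wz":0,"dx":0,"dy":0,"dz":0,"hand":1},{"wx":0,"wy":0,"wz":0,"dx":0,"dy":0,"dz":0,"hand":1},{"wx":0,"wy":0,"wz":0,"dx":0,"dy":0,"dz":0,"hand":1},{"wx":0,"wy":0,"wz":0,"dx":0,"dy":0,"dz":0,"hand":1}]'
python3 -m jog '[{"wx":0,"wy":0,"wz":0,"dx":0,"dy":0,"dz":0,"hand":1},{"wx":0,"wy":0,"wz":0,"dx":0,"dy":0,"dz":0,"hand":1},{"wx":0,"wy":0,"wz":0,"dx":0,"dy":0,"dz":0,"hand":1}]'
```

```text
clock: 3.8
tool_pos: [0.5113, -0.118, 0.127]
eef_rot: [0.692, 0.722, 0.0, 0.0]
contact_force: [-0.7, -0.7, -0.3]
opening: 0.647
finger_force: 0.0
clock: 4.22
tool_pos: [0.5112, -0.1179, 0.1267]
eef_rot: [0.692, 0.722, 0.0, -0.0]
contact_force: [0.7, 0.2, -1.1]
opening: 0.27
finger_force: 20.3
clock: 4.47
tool_pos: [0.5112, -0.1179, 0.1267]
eef_rot: [0.692, 0.722, 0.0, 0.0]
contact_force: [0.2, -0.1, 0.4]
opening: 0.266
finger_force: 27.0
```

```bash
python3 -m jog '[{"wx":0,"wy":0,"wz":0,"dx":0,"dy":0,"dz":0.06,"hand":1},{"wx":0,"wy":0,"wz":0,"dx":0,"dy":0,"dz":0.1,"hand":1},{"wx":0,"wy":0,"wz":0,"dx":0,"dy":0,"dz":0.12,"hand":1},{"wx":0,"wy":0,"wz":0,"dx":0,"dy":0,"dz":0.12,"hand":1},{"wx":0,"wy":0,"wz":0,"dx":0,"dy":-0.04,"dz":0.08,"hand":1}]'
python3 -m jog '[{"wx":0,"wy":0,"wz":-0.02,"dx":-0.03,"dy":-0.1,"dz":0,"hand":1},{"wx":0,"wy":0,"wz":-0.02,"dx":-0.04,"dy":-0.12,"dz":0,"hand":1},{"wx":0,"wy":0,"wz":-0.02,"dx":-0.04,"dy":-0.12,"dz":0,"hand":1},{"wx":0,"wy":0,"wz":-0.02,"dx":-0.04,"dy":-0.12,"dz":0,"hand":1},{"wx":0,"wy":0,"wz":-0.02,"dx":-0.03,"dy":-0.12,"dz":0,"hand":1}]'
python3 -m jog '[{"wx":0,"wy":0,"wz":-0.017,"dx":-0.02,"dy":-0.12,"dz":0,"hand":1},{"wx":0,"wy":0,"wz":0,"dx":0,"dy":-0.12,"dz":0,"hand":1},{"wx":0,"wy":0,"wz":0,"dx":0,"dy":-0.1,"dz":0,"hand":1},{"wx":0,"wy":0,"wz":0,"dx":0,"dy":0,"dz":0,"hand":1},{"wx":0,"wy":0,"wz":0,"dx":0,"dy":0,"dz":0,"hand":1}]'
python3 -m jog '[{"wx":0,"wy":0,"wz":0,"dx":0,"dy":0,"dz":0,"hand":1},{"wx":0,"wy":0,"wz":0,"dx":0,"dy":0,"dz":0,"hand":1}]'
python3 - <<'E'
from h import *
save('wrist','w4.png')
s=r.get_state();print(s['tool_pos'],Ro.from_quat(s['eef_rot']).as_matrix().round(3)[:,1])
for q in('stand','clip'):print(q,[(np.round(d['bbox']).tolist(),round(d['p'],2)) for d in r.search_frame('wrist',q)][:4])
print(proj('wrist',[[.459,-.29,.075],[.451,-.323,.075],[.467,-.258,.075]]))
E
```

```text
clock: 4.88
tool_pos: [0.5122, -0.1256, 0.2495]
eef_rot: [0.691, 0.723, 0.002, 0.001]
contact_force: [0.2, 0.4, -0.5]
opening: 0.268
finger_force: 27.0
clock: 5.3
tool_pos: [0.4649, -0.2744, 0.2468]
eef_rot: [0.761, 0.648, -0.0, -0.0]
contact_force: [-0.3, -0.0, -0.5]
opening: 0.269
finger_force: 27.0
clock: 5.72
tool_pos: [0.4604, -0.3593, 0.2463]
eef_rot: [0.773, 0.635, -0.0, -0.0]
contact_force: [0.5, 1.5, 0.4]
opening: 0.273
finger_force: 27.0
clock: 5.88
tool_pos: [0.4616, -0.3561, 0.2468]
eef_rot: [0.771, 0.637, 0.0, -0.0]
contact_force: [-0.1, 0.2, -1.1]
opening: 0.268
finger_force: 27.0
[ 0.461657   -0.35618788  0.24688723] [ 0.982 -0.188 -0.   ]
stand [([278.0, 84.0, 342.0, 159.0], 0.78)]
clip [([294.0, 219.0, 350.0, 298.0], 0.82), ([160.0, 46.0, 214.0, 78.0], 0.55)]
[[302.14720219 117.25917905]
 [301.05539882 152.38804825]
 [303.52323627  81.04388733]]
```

View pics/w4.png

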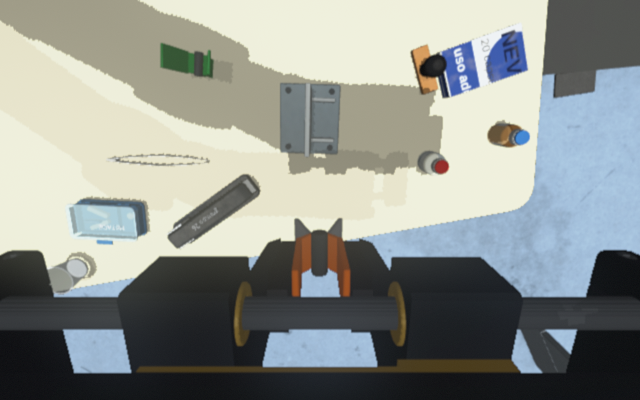

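The clip is held with its jaws open at (320,225). The stand's plate shows as a light strip at columns 303-311, rows 82-157, nearly parallel to the tool.

Run:
```python
from h import *
g=cv2.cvtColor(cv2.imread('pics/w4.png'),cv2.COLOR_BGR2GRAY)
for rr in(84,90,105,120,135,150,155,158):print(rr,g[rr,296:318].tolist())
print('col306 rows',g[76:90,306].tolist(),g[148:164,308].tolist())
im=cv2.imread('pics/w4.png')[72:172,270:350];cv2.imwrite('pics/w4c.png',cv2.resize(im,None,fx=6,fy=6,interpolation=cv2.INTER_NEAREST))
```

```text
84 [117, 117, 117, 119, 119, 120, 118, 118, 116, 124, 155, 168, 172, 166, 129, 117, 118, 119, 118, 118, 119, 118]
90 [125, 124, 125, 126, 126, 125, 126, 126, 124, 129, 157, 168, 173, 165, 114, 88, 101, 111, 118, 122, 125, 127]
105 [124, 123, 122, 124, 124, 124, 124, 123, 124, 136, 158, 167, 168, 149, 100, 86, 102, 106, 110, 119, 122, 123]
120 [121, 121, 121, 119, 118, 119, 118, 114, 116, 147, 163, 167, 163, 133, 96, 88, 101, 108, 117, 120, 120, 120]
135 [118, 117, 117, 119, 119, 118, 118, 116, 117, 148, 162, 165, 157, 119, 90, 95, 102, 106, 114, 118, 119, 118]
150 [115, 115, 115, 115, 112, 113, 114, 115, 123, 152, 161, 161, 148, 105, 93, 105, 109, 114, 114, 108, 107, 112]
155 [142, 142, 142, 142, 141, 142, 141, 138, 135, 151, 156, 155, 146, 127, 136, 141, 140, 164, 213, 218, 225, 228]
158 [142, 142, 141, 141, 142, 142, 141, 140, 141, 141, 139, 139, 140, 142, 141, 141, 140, 141, 140, 144, 155, 155]
col306 rows [238, 238, 224, 176, 159, 158, 153, 150, 155, 158, 157, 156, 156, 157] [150, 150, 148, 148, 145, 147, 147, 146, 141, 138, 140, 142, 141, 141, 142, 141]
```

View pics/w4c.png

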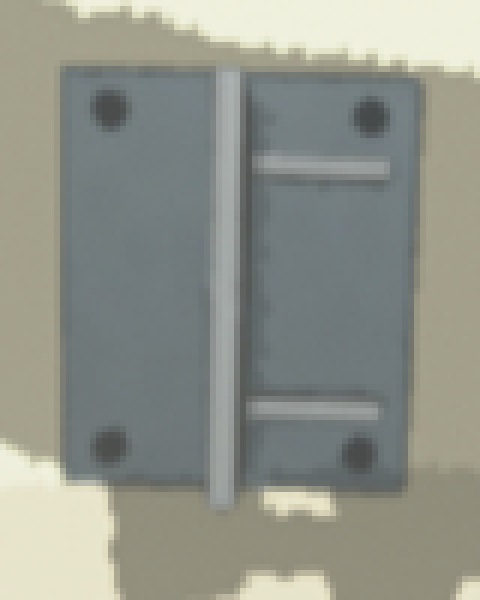

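Run:
```python
from h import *
a=onplane('wrist',(308.1,80.5),.075);b=onplane('wrist',(306.8,156),.075);m=(a+b)/2;d=a-b
yaw=np.arctan2(-d[0],d[1]);print(a.round(4),b.round(4),m.round(4),'len',np.linalg.norm(d),'yaw',np.degrees(yaw))
s=r.get_state();ty=Ro.from_quat(s['eef_rot']).as_matrix()[:,1];ya=np.arctan2(ty[1],ty[0]);print(np.degrees(ya),s['tool_pos'])
D=m-s['tool_pos'];print('dx dy units',D[:2]/.25,'wz',(yaw-ya)/2,'dz to .094',(.094-s['tool_pos'][2])/.25)
# clip pivot check in the tool
print(proj('wrist',[np.array(s['tool_pos'])-[0,0,.0035]]))
```

```text
[ 0.4713 -0.2583  0.075 ] [ 0.4559 -0.3276  0.075 ] [ 0.4636 -0.293   0.075 ] len 0.07096734903290954 yaw -12.541468327999837
-10.875068769310452 [ 0.46158805 -0.35668295  0.2469309 ]
dx dy units [0.00813735 0.25479932] wz -0.014542079476455125 dz to .094 -0.6117236193709662
[[316.37394541 253.27495671]]
```

```bash
python3 -m jog '[{"wx":0,"wy":0,"wz":-0.013,"dx":-0.004,"dy":0.1,"dz":0,"hand":1},{"wx":0,"wy":0,"wz":0,"dx":0,"dy":0.1,"dz":-0.04,"hand":1},{"wx":0,"wy":0,"wz":0,"dx":0,"dy":0.06,"dz":-0.1,"hand":1},{"wx":0,"wy":0,"wz":0,"dx":0,"dy":0,"dz":-0.12,"hand":1},{"wx":0,"wy":0,"wz":0,"dx":0,"dy":0,"dz":-0.12,"hand":1}]'
python3 -m jog '[{"wx":0,"wy":0,"wz":0,"dx":0,"dy":0,"dz":-0.08,"hand":1},{"wx":0,"wy":0,"wz":0,"dx":0,"dy":0,"dz":-0.04,"hand":1},{"wx":0,"wy":0,"wz":0,"dx":0,"dy":0,"dz":0,"hand":1},{"wx":0,"wy":0,"wz":0,"dx":0,"dy":0,"dz":0,"hand":1},{"wx":0,"wy":0,"wz":0,"dx":0,"dy":0,"dz":0,"hand":1}]'
python3 - <<'E'
from h import *
s=r.get_state();print(s['tool_pos'],Ro.from_quat(s['eef_rot']).as_matrix().round(3)[:,1])
save('wrist','w5.png',(240,140,400,300),4)
t=r.snapshot('top')[:,:,::-1][180:280,320:440];cv2.imwrite('pics/t5.png',cv2.resize(t,None,fx=5,fy=5,interpolation=cv2.INTER_CUBIC))
E
```

```text
clock: 6.45
tool_pos: [0.4613, -0.2912, 0.1518]
eef_rot: [0.779, 0.627, 0.001, 0.001]
contact_force: [0.5, -0.6, -0.7]
opening: 0.269
finger_force: 27.0
clock: 6.87
tool_pos: [0.4613, -0.2932, 0.123]
eef_rot: [0.78, 0.626, 0.001, 0.001]
contact_force: [1.1, -0.2, -0.4]
opening: 0.27
finger_force: 27.0
[ 0.46127225 -0.29318029  0.12302574] [ 0.976 -0.216  0.003]
```

View pics/w5.png

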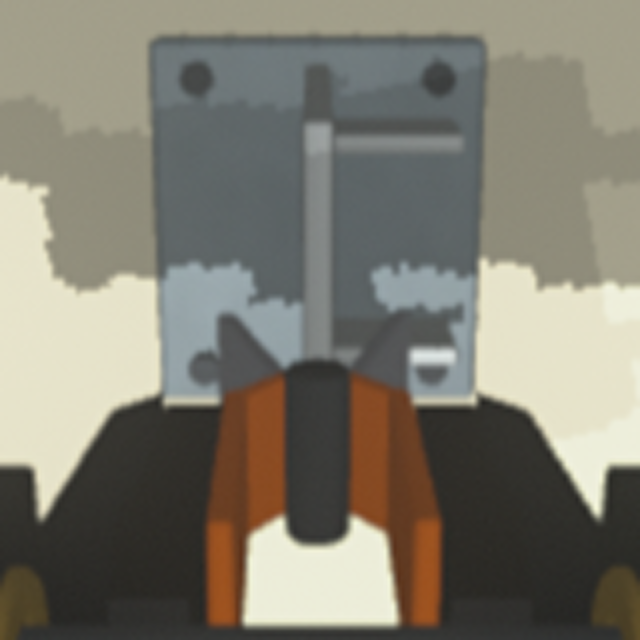

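The jaws (crop columns 228 and 402, middle 315) straddle the plate (303-331, middle 317), so the clip is well centred. Next: lower and release.

```bash
python3 -m jog '[{"wx":0,"wy":0,"wz":0,"dx":0,"dy":0,"dz":-0.04,"hand":1},{"wx":0,"wy":0,"wz":0,"dx":0,"dy":0,"dz":-0.04,"hand":1},{"wx":0,"wy":0,"wz":0,"dx":0,"dy":0,"dz":-0.036,"hand":1},{"wx":0,"wy":0,"wz":0,"dx":0,"dy":0,"dz":0,"hand":1},{"wx":0,"wy":0,"wz":0,"dx":0,"dy":0,"dz":0,"hand":1}]'
python3 -m jog '[{"wx":0,"wy":0,"wz":0,"dx":0,"dy":0,"dz":0,"hand":0.6},{"wx":0,"wy":0,"wz":0,"dx":0,"dy":0,"dz":0,"hand":0.5},{"wx":0,"wy":0,"wz":0,"dx":0,"dy":0,"dz":0,"hand":0.3},{"wx":0,"wy":0,"wz":0,"dx":0,"dy":0,"dz":0,"hand":0},{"wx":0,"wy":0,"wz":0,"dx":0,"dy":0,"dz":0,"hand":0}]'
python3 -m jog '[{"wx":0,"wy":0,"wz":0,"dx":0,"dy":0,"dz":0,"hand":0},{"wx":0,"wy":0,"wz":0,"dx":0,"dy":0,"dz":0,"hand":0},{"wx":0,"wy":0,"wz":0,"dx":0,"dy":0,"dz":0,"hand":0},{"wx":0,"wy":0,"wz":0,"dx":0,"dy":0,"dz":0,"hand":0}]'
```

```text
clock: 7.38
tool_pos: [0.4597, -0.2926, 0.0918]
eef_rot: [0.78, 0.626, -0.0, -0.001]
contact_force: [-0.2, 0.5, -0.3]
opening: 0.27
finger_force: 27.0
clock: 7.8
tool_pos: [0.46, -0.293, 0.093]
eef_rot: [0.78, 0.626, -0.0, 0.0]
contact_force: [1.0, -0.4, -0.4]
opening: 0.622
finger_force: 0.0
clock: 8.13
tool_pos: [0.4601, -0.293, 0.0928]
eef_rot: [0.78, 0.626, -0.0, -0.0]
contact_force: [0.2, 0.2, 0.3]
opening: 0.925
finger_force: 0.0
```

```bash
python3 -m jog '[{"wx":0,"wy":0,"wz":0,"dx":0,"dy":0,"dz":0.06,"hand":0},{"wx":0,"wy":0,"wz":0,"dx":0,"dy":0,"dz":0.1,"hand":0},{"wx":0,"wy":0,"wz":0,"dx":0,"dy":0,"dz":0.14,"hand":0},{"wx":0,"wy":0,"wz":0,"dx":0,"dy":0,"dz":0.14,"hand":0},{"wx":0,"wy":0,"wz":0,"dx":0,"dy":-0.04,"dz":0.14,"hand":0}]'
python3 -m jog '[{"wx":0,"wy":0,"wz":0,"dx":0,"dy":-0.14,"dz":0.06,"hand":0},{"wx":0,"wy":0,"wz":0,"dx":0,"dy":-0.1,"dz":0,"hand":0},{"wx":0,"wy":0,"wz":0,"dx":0,"dy":0,"dz":0,"hand":0},{"wx":0,"wy":0,"wz":0,"dx":0,"dy":0,"dz":0,"hand":0}]'
python3 - <<'E'
from h import *
save('wrist','w6.png',(220,60,420,260),3)
print(proj('wrist',[[.46,-.293,.0915],[.46,-.293,.075]]))
E
```

```text
clock: 8.55
tool_pos: [0.4601, -0.3006, 0.2393]
eef_rot: [0.779, 0.627, 0.0, -0.001]
contact_force: [1.2, -0.4, -0.4]
opening: 1.0
finger_force: 0.0
clock: 8.88
tool_pos: [0.4593, -0.3645, 0.2525]
eef_rot: [0.781, 0.625, -0.0, 0.0]
contact_force: [0.5, 0.4, -0.0]
opening: 1.001
finger_force: 0.0
[[301.96859166 114.21130632]
 [302.87481476 114.11806595]]
```

View pics/w6.png

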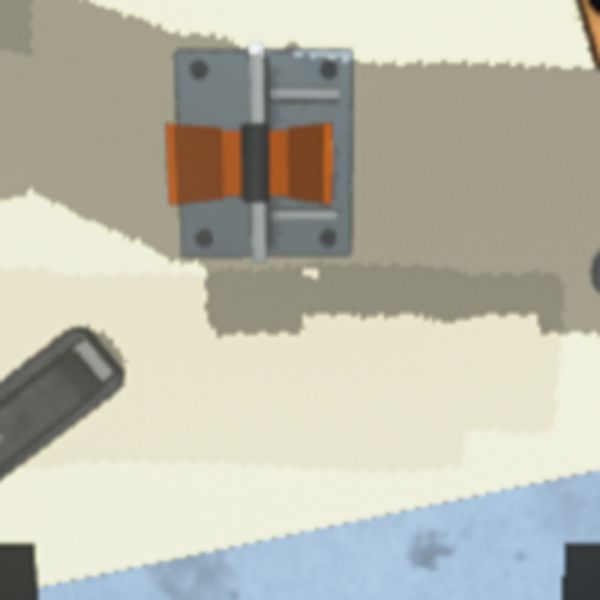

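The clip sits jaws down astride the plate, pivot at crop (255,162), in the middle of the edge (which spans rows 45-258). On to the bar.

```bash
python3 -m jog '[{"wx":0,"wy":0,"wz":0.013,"dx":0.026,"dy":0.13,"dz":0,"hand":0},{"wx":0,"wy":0,"wz":0.013,"dx":0.026,"dy":0.13,"dz":0,"hand":0},{"wx":0,"wy":0,"wz":0.013,"dx":0.026,"dy":0.13,"dz":0,"hand":0},{"wx":0,"wy":0,"wz":0.013,"dx":0.026,"dy":0.13,"dz":0,"hand":0},{"wx":0,"wy":0,"wz":0.013,"dx":0.026,"dy":0.13,"dz":0,"hand":0}]' | head -2
python3 -m jog '[{"wx":0,"wy":0,"wz":0.013,"dx":0.026,"dy":0.13,"dz":0,"hand":0},{"wx":0,"wy":0,"wz":0.013,"dx":0.026,"dy":0.13,"dz":0,"hand":0},{"wx":0,"wy":0,"wz":0.013,"dx":0.026,"dy":0.13,"dz":0,"hand":0},{"wx":0,"wy":0,"wz":0.013,"dx":0.026,"dy":0.13,"dz":0,"hand":0},{"wx":0,"wy":0,"wz":0.013,"dx":0.028,"dy":0.13,"dz":0,"hand":0}]' | head -2
python3 -m jog '[{"wx":0,"wy":0,"wz":0,"dx":0,"dy":0,"dz":-0.12,"hand":0},{"wx":0,"wy":0,"wz":0,"dx":0,"dy":0,"dz":-0.12,"hand":0},{"wx":0,"wy":0,"wz":0,"dx":0,"dy":0,"dz":-0.13,"hand":0},{"wx":0,"wy":0,"wz":0,"dx":0,"dy":0,"dz":0,"hand":0},{"wx":0,"wy":0,"wz":0,"dx":0,"dy":0,"dz":0,"hand":0}]'
python3 - <<'E'
from h import *
save('wrist','w7.png')
s=r.get_state();print(s['tool_pos'],Ro.from_quat(s['eef_rot']).as_matrix().round(3)[:,1])
print(proj('wrist',[[.525,-.04,.1085],[.525,-.005,.1085],[.525,-.075,.1085],[.505,-.04,.077]]))
E
```

```text
clock: 9.35
tool_pos: [0.4922, -0.1971, 0.2524]
clock: 9.77
tool_pos: [0.5246, -0.0347, 0.2524]
clock: 10.18
tool_pos: [0.5239, -0.0367, 0.1593]
eef_rot: [0.691, 0.723, -0.001, -0.002]
contact_force: [0.6, 0.2, 0.0]
opening: 0.999
finger_force: 0.0
[ 0.52541797 -0.03675845  0.16075377] [ 0.999  0.044 -0.001]
[[316.63592724 225.65470917]
 [318.86730445 173.77267569]
 [314.59933882 273.00768391]
 [290.71833182 210.27932904]]
```

View pics/w7.png

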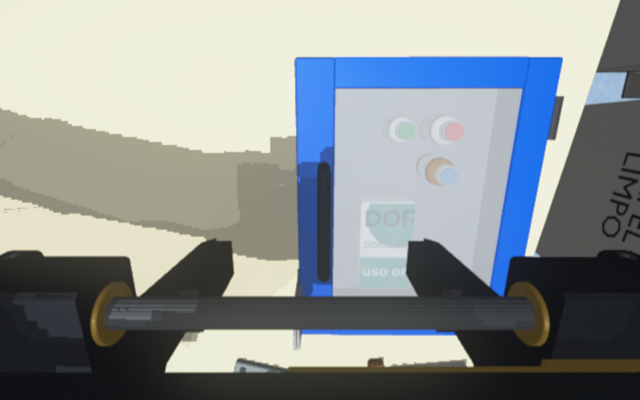

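The bar is at column 324, rows 163-282, about 2 mm towards +x from the finger middle (column 320) and aligned with it. I'll shift by that, lower, and grip.

```bash
python3 -m jog '[{"wx":0,"wy":0,"wz":0,"dx":0.007,"dy":-0.012,"dz":-0.08,"hand":0},{"wx":0,"wy":0,"wz":0,"dx":0,"dy":0,"dz":-0.1,"hand":0},{"wx":0,"wy":0,"wz":0,"dx":0,"dy":0,"dz":-0.06,"hand":0},{"wx":0,"wy":0,"wz":0,"dx":0,"dy":0,"dz":-0.033,"hand":0},{"wx":0,"wy":0,"wz":0,"dx":0,"dy":0,"dz":0,"hand":0.3}]' 10
python3 -m jog '[{"wx":0,"wy":0,"wz":0,"dx":0,"dy":0,"dz":0,"hand":0.8},{"wx":0,"wy":0,"wz":0,"dx":0,"dy":0,"dz":0,"hand":0.8},{"wx":0,"wy":0,"wz":0,"dx":0,"dy":0,"dz":0,"hand":0.8},{"wx":0,"wy":0,"wz":0,"dx":0,"dy":0,"dz":0,"hand":0.8},{"wx":0,"wy":0,"wz":0,"dx":0,"dy":0,"dz":0,"hand":0.8}]'
python3 -m jog '[{"wx":0,"wy":0,"wz":0,"dx":0,"dy":0,"dz":0,"hand":0.8},{"wx":0,"wy":0,"wz":0,"dx":0,"dy":0,"dz":0,"hand":0.8},{"wx":0,"wy":0,"wz":0,"dx":0,"dy":0,"dz":0,"hand":0.8},{"wx":0,"wy":0,"wz":0,"dx":0,"dy":0,"dz":0,"hand":0.8}]'
python3 - <<'E'
from h import *
im=r.snapshot('wrist')[:,:,::-1].copy();cv2.imwrite('pics/w8.png',im)
d=(im.max(2)<60)
for rr in(150,170,190,200,210):
    x=np.nonzero(d[rr,290:360])[0]+290
    if len(x):print(rr,x.min(),x.max())
for rr in(245,252):
    x=np.nonzero(d[rr])[0];print(rr,[ (a[0],a[-1]) for a in np.split(x,np.nonzero(np.diff(x)>2)[0]+1) if len(a)>8])
E
```

```text
clock: 10.65
tool_pos: [0.5277, -0.0407, 0.0923]
eef_rot: [0.692, 0.722, 0.0, 0.0]
contact_force: [0.2, 0.3, -0.2]
opening: 0.946
finger_force: 0.0
clock: 11.07
tool_pos: [0.5278, -0.041, 0.0926]
eef_rot: [0.692, 0.722, 0.0, 0.0]
contact_force: [0.1, -0.6, -0.0]
opening: 0.565
finger_force: 0.0
clock: 11.4
tool_pos: [0.5274, -0.041, 0.0919]
eef_rot: [0.692, 0.722, -0.0, -0.0]
contact_force: [-0.4, 0.3, -0.0]
opening: 0.273
finger_force: 0.0
190 309 325
200 308 326
210 308 326
245 [(np.int64(267), np.int64(295)), (np.int64(309), np.int64(326)), (np.int64(345), np.int64(372))]
252 [(np.int64(9), np.int64(38)), (np.int64(262), np.int64(295)), (np.int64(309), np.int64(326)), (np.int64(345), np.int64(376)), (np.int64(600), np.int64(633))]
```

```bash
python3 -m jog '[{"wx":0,"wy":0,"wz":0,"dx":-0.005,"dy":0,"dz":0,"hand":0.8},{"wx":0,"wy":0,"wz":0,"dx":0,"dy":0,"dz":0,"hand":1},{"wx":0,"wy":0,"wz":0,"dx":0,"dy":0,"dz":0,"hand":1},{"wx":0,"wy":0,"wz":0,"dx":0,"dy":0,"dz":0,"hand":1},{"wx":0,"wy":0,"wz":0,"dx":0,"dy":0,"dz":0,"hand":1}]' 30
python3 -m jog '[{"wx":0,"wy":0,"wz":0,"dx":0,"dy":0,"dz":0,"hand":1},{"wx":0,"wy":0,"wz":0,"dx":0,"dy":0,"dz":0,"hand":1},{"wx":0,"wy":0,"wz":0,"dx":0,"dy":0,"dz":0,"hand":1}]'
python3 - <<'E'
from h import *
s=r.get_state();p=s['tool_pos'];print(p,s['contact_force'],s['opening'])
R,a0=np.hypot(.16,.038),np.arctan2(.038,-.16)
c=[np.array([R*np.cos(a0-t),R*np.sin(a0-t)]) for t in np.radians(np.arange(0,61,5))]
for t,d in zip(range(5,61,5),np.diff(c,axis=0)):print(t,'dx %.3f dz %.3f'%tuple(d/.25), 'dy %.4f'%(d[0]/.25*.042))
print((c[-1]-c[0]))
E
```

```text
clock: 11.87
tool_pos: [0.5266, -0.0409, 0.092]
eef_rot: [0.692, 0.722, 0.0, 0.0]
contact_force: [1.7, 0.0, -1.3]
opening: 0.086
finger_force: 30.0
clock: 12.12
tool_pos: [0.5266, -0.0409, 0.092]
eef_rot: [0.692, 0.722, 0.0, 0.0]
contact_force: [2.5, 0.3, -0.5]
opening: 0.088
finger_force: 30.0
[ 0.52659453 -0.04092685  0.09203683] [ 2.50331532  0.25380769 -0.49895813] 0.08816301440930349
5 dx 0.016 dz 0.055 dy 0.0007
10 dx 0.020 dz 0.054 dy 0.0009
15 dx 0.025 dz 0.052 dy 0.0011
20 dx 0.029 dz 0.049 dy 0.0012
25 dx 0.034 dz 0.047 dy 0.0014
30 dx 0.038 dz 0.043 dy 0.0016
35 dx 0.041 dz 0.040 dy 0.0017
40 dx 0.045 dz 0.036 dy 0.0019
45 dx 0.047 dz 0.032 dy 0.0020
50 dx 0.050 dz 0.028 dy 0.0021
55 dx 0.052 dz 0.023 dy 0.0022
60 dx 0.054 dz 0.019 dy 0.0023
[0.11290897 0.11956406]
```

```bash
python3 -m jog '[{"wx":0,"wy":0,"wz":0,"dx":0.016,"dy":0.001,"dz":0.055,"hand":1},{"wx":0,"wy":0,"wz":0,"dx":0.02,"dy":0.001,"dz":0.054,"hand":1},{"wx":0,"wy":0,"wz":0,"dx":0.025,"dy":0.001,"dz":0.052,"hand":1},{"wx":0,"wy":0,"wz":0,"dx":0.029,"dy":0.001,"dz":0.049,"hand":1},{"wx":0,"wy":0,"wz":0,"dx":0,"dy":0,"dz":0,"hand":1}]'
python3 -m jog '[{"wx":0,"wy":0,"wz":0,"dx":0.034,"dy":0.001,"dz":0.047,"hand":1},{"wx":0,"wy":0,"wz":0,"dx":0.038,"dy":0.002,"dz":0.043,"hand":1},{"wx":0,"wy":0,"wz":0,"dx":0.041,"dy":0.002,"dz":0.04,"hand":1},{"wx":0,"wy":0,"wz":0,"dx":0.045,"dy":0.002,"dz":0.036,"hand":1},{"wx":0,"wy":0,"wz":0,"dx":0,"dy":0,"dz":0,"hand":1}]'
python3 -m jog '[{"wx":0,"wy":0,"wz":0,"dx":0.047,"dy":0.002,"dz":0.032,"hand":1},{"wx":0,"wy":0,"wz":0,"dx":0.05,"dy":0.002,"dz":0.028,"hand":1},{"wx":0,"wy":0,"wz":0,"dx":0.052,"dy":0.002,"dz":0.023,"hand":1},{"wx":0,"wy":0,"wz":0,"dx":0.054,"dy":0.002,"dz":0.019,"hand":1},{"wx":0,"wy":0,"wz":0,"dx":0,"dy":0,"dz":0,"hand":1}]'
python3 -m jog '[{"wx":0,"wy":0,"wz":0,"dx":0,"dy":0,"dz":0,"hand":1},{"wx":0,"wy":0,"wz":0,"dx":0,"dy":0,"dz":0,"hand":1},{"wx":0,"wy":0,"wz":0,"dx":0,"dy":0,"dz":0,"hand":1}]'
python3 - <<'E'
from h import *
s=r.get_state();p=np.array(s['tool_pos']);print(p,s['contact_force'],Ro.from_quat(s['eef_rot']).as_matrix().round(3)[:,2],p-[.5266,-.0409,.0920])
a=r.snapshot('wrist')[:,:,::-1];b=r.snapshot('top')[:,:,::-1][100:300,230:430]
cv2.imwrite('pics/end.png',np.hstack([cv2.resize(a[100:400,220:420],(400,600)),cv2.resize(b,(400,400),interpolation=cv2.INTER_CUBIC)[:400].copy() if 0 else cv2.copyMakeBorder(cv2.resize(b,(400,400),interpolation=cv2.INTER_CUBIC),0,200,0,0,cv2.BORDER_CONSTANT)]))
E
```

```text
clock: 12.53
tool_pos: [0.549, -0.0399, 0.1457]
eef_rot: [0.692, 0.722, 0.0, 0.0]
contact_force: [-1.0, -0.1, -4.7]
opening: 0.09
finger_force: 30.0
clock: 12.95
tool_pos: [0.5854, -0.0383, 0.1864]
eef_rot: [0.692, 0.722, -0.003, -0.002]
contact_force: [-9.6, -0.1, 6.9]
opening: 0.09
finger_force: 30.0
clock: 13.37
tool_pos: [0.6393, -0.036, 0.2129]
eef_rot: [0.692, 0.722, -0.0, 0.0]
contact_force: [-5.1, -0.9, 12.8]
opening: 0.088
finger_force: 30.1
clock: 13.62
tool_pos: [0.6369, -0.0361, 0.2122]
eef_rot: [0.692, 0.722, -0.002, -0.001]
contact_force: [-5.6, 0.4, 12.8]
opening: 0.088
finger_force: 30.1
[ 0.63694758 -0.03609411  0.21219048] [-5.58458022  0.40927679 12.80961518] [-0.003 -0.001 -1.   ] [0.11034758 0.00480589 0.12019048]
```

View pics/end.png

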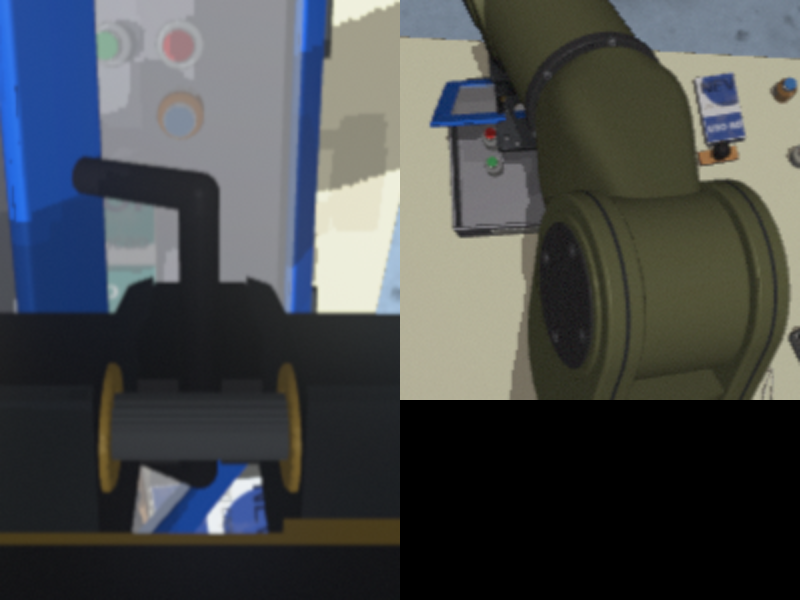

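The bar is held in the fingers and the lid stands open, with its front-left corner at about (432,124) in the right-hand top view. The contact force of (-5.6, 12.8) N is radial preload. Bar x puts the lid at 59.1°, so I'll nudge it and relieve the preload, then check with the top camera.

```bash
python3 -m jog '[{"wx":0,"wy":0,"wz":0,"dx":0.006,"dy":0,"dz":0.006,"hand":1},{"wx":0,"wy":0,"wz":0,"dx":0,"dy":0,"dz":0,"hand":1},{"wx":0,"wy":0,"wz":0,"dx":0,"dy":0,"dz":0,"hand":1},{"wx":0,"wy":0,"wz":0,"dx":0,"dy":0,"dz":0,"hand":1}]'
python3 - <<'E'
from h import *
s=r.get_state();p=np.array(s['tool_pos']);D=p-[.5266,-.0409,.0920];print(D)
dx=D[0]*np.cos(.042)+D[1]*np.sin(.042)
print('angle from bar x',np.degrees(np.arctan2(.038,-.16))-np.degrees(np.arccos((-.16+dx)/.16445)))
b=r.snapshot('top')[:,:,::-1];cv2.imwrite('pics/top9.png',b)
hsv=cv2.cvtColor(b,cv2.COLOR_BGR2HSV);m=((abs(hsv[...,0].astype(int)-110)<15)&(hsv[...,1]>150)&(hsv[...,2]>60));m[:,300:]=0
v,u=np.nonzero(m);w=np.array([u.min(),v[u==u.min()].mean()]);print('blue left corner',w,'rows',v.min(),v.max())
for c in range(246,276,4):
    x=np.nonzero(m[:,c])[0];print(c,x.min() if len(x) else None,x.max() if len(x) else None,end='; ')
y=.042;ex=np.array([np.cos(y),np.sin(y),0]);ey=np.array([-np.sin(y),np.cos(y),0]);H=np.array([.5264,-.041,0])+.16*ex;H[2]=.0705
for th in(0,57,60,63):
    t=np.radians(th);f=lambda a,n:H+ey*.11+ex*(-a*np.cos(t)+n*np.sin(t))+np.array([0,0,a*np.sin(t)+n*np.cos(t)])
    print('\n',th,proj('top',[f(.18,.0065),f(.18,0),f(0,.0065)]).round(1).tolist(), proj('top',[f(.18,.0065)-ey*.02]).round(1).tolist())
E
```

```text
clock: 14.05
tool_pos: [0.6386, -0.0361, 0.2128]
eef_rot: [0.692, 0.722, -0.001, -0.001]
contact_force: [-5.8, -0.1, 6.8]
opening: 0.09
finger_force: 30.0
[0.11197778 0.00483851 0.12078429]
angle from bar x 59.6990545294411
blue left corner [111.  140.6] rows 116 208
246 160 161; 250 150 161; 254 142 161; 258 141 161; 262 141 161; 266 140 161; 270 140 160; 274 140 160; 
 0 [[256.4, 214.2], [256.8, 214.5], [253.4, 141.5]] [[264.8, 213.6]]

 57 [[245.6, 163.5], [246.0, 166.4], [253.5, 139.7]] [[255.1, 162.9]]

 60 [[245.1, 159.2], [245.5, 162.2], [253.5, 139.7]] [[254.6, 158.6]]

 63 [[244.7, 154.8], [245.0, 157.8], [253.5, 139.7]] [[254.2, 154.2]]
```

The top view puts the lid's front edge at row 161.5-162, against a predicted 161.7 for 60°. Bar kinematics give 59.7°. Both agree, so I'm handing in while holding.

```bash
python3 -m jog '[{"wx":0,"wy":0,"wz":0,"dx":0,"dy":0,"dz":0,"hand":1},{"wx":0,"wy":0,"wz":0,"dx":0,"dy":0,"dz":0,"hand":1},{"wx":0,"wy":0,"wz":0,"dx":0,"dy":0,"dz":0,"hand":1}]'
python3 -c "
from plant import r
print(r.finish_job())"
```

```text
clock: 14.35
tool_pos: [0.6386, -0.0361, 0.2128]
eef_rot: [0.692, 0.722, -0.001, -0.001]
contact_force: [-5.5, 1.2, 6.9]
opening: 0.09
finger_force: 30.0
the job is handed in; nothing more can be done
None
```

I handed the job in at 14.4 s with the orange clip astride the middle of the stand's plate, jaws down, and the gripper holding the lid still at about 60° (59.7° from the bar's position; the top camera agrees); no verdict came back, and I did not check the clip or the other items again after opening the lid.

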